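# Set the drilling-jig stop and push the heat sink up to it

### The job

On the drilling jig, push the sliding stop along its rail until its sprung pin clicks into the notch of the index block. Then push the heat sink along its channel until its end rests against the stop, gently enough that the stop stays in the notch. Only push with the fingertips, do not lift the heat sink, and leave the spool, jar and screwdriver where they are.

Things in the scene. Friction and masses are not known exactly. Their poses are not given: they have to be found in the camera images.
- jig: Drilling jig fixed on the bench: plywood board 170 x 460 x 12 mm, long along its y. Origin at bench level; x points away from the robot. An open-ended channel runs along y, centred at x = -20 mm, floor = board top (12 mm above the bench), 45 mm wide between aluminium strips 6 mm high. Beyond it, at x = 35 mm, a steel guide rail 12 mm wide, 14 mm high, along y. The ends are open.
- stop (a joint): Travel of the sliding stop along the rail in m, 0 to 0.24, growing towards the jig's -y end: jig y of the stop's centre = 0.175 - value. It starts near the +y end, at least 40 mm to the +y side of the notch, so it is pushed towards -y. It slides with about 1.5 N of friction (2 N at 50 mm/s).
- stop_back (a point): Point on the flat +y face of the sliding stop, where it is pushed: 15 mm to +y of the stop's centre, jig x = -5 mm, 30 mm above the bench. The stop is an L-shaped aluminium block 30 mm long in y: a body on the rail (38 mm wide, top 46 mm above the bench, black knob 12 mm high on it) and an arm (19 to 41 mm above the bench) from it across the channel to jig x = -37 mm.
- stop_face (a point): Middle of the flat -y face of the stop's arm, over the channel's centre line, 30 mm above the bench: the heat sink must end against this face. Axes parallel to the jig's. The stop's centre is 15 mm to +y of it.
- stop_pin (a point): Ball (8 mm across) of the sprung pin on the far (+x) side of the sliding stop, at the middle of the stop's length, 30 mm above the bench. The pin meets the lobe 16 mm before the notch and needs about 6 N beyond sliding friction to climb it, then snaps into the notch from up to 4 mm either side; about 8 N beyond friction drives it out again.
- notch (a point): Where the pin's ball sits in the notch: the valley between two round vertical lobes (16 mm across, 12 mm apart) on the rail side of the index block, a steel block 50 mm long in y, 26 mm high, screwed to the board beyond the rail. It stands elsewhere along the rail in each run. The pin is in when stop_pin and this point agree along the jig's y. Axes parallel to the jig's.
- sink (a point): Centre of the loose finned aluminium heat sink in the channel: 80 mm long (its y, along the channel), 40 wide, 30 high, about 0.2 kg, centre 27 mm above the bench. It starts near the -y end and is pushed towards +y on its -y end face. It touches the stop when its centre is 40 mm to the -y side of stop_face.
- spool: Bystander: grey solder spool standing on its flange, 54 mm in diameter, 42 mm high, origin under its centre. Leave alone.
- jar: Bystander: small jar with black cap, 44 mm in diameter, 55 mm high, origin under its centre. Leave alone.
- driver: Bystander: screwdriver 170 mm long lying on the bench between jig and robot, roughly along the jig, along its own x axis. Leave alone.
Mind the look-alikes: they are no part of the job. Leave any green or yellow look-alike of the part that bears sink alone.

How it is judged:
By the outcome, as a careful person would: the job done as asked, in the order asked, and still so for the second after the job is handed in, with the robot touching nothing.
It also fails if it takes over 58 s, if anything falls off the work surface, if the arm or the gripper's body presses on something with over 40 N, if the wrist force passes 120 N, or if a joint passes its speed limit or range.

### The arm

A 6-joint arm with a two-finger parallel gripper is mounted at the origin on the work surface. World frame = base frame: x ahead of the robot, y to its left, z up, the work surface at z = 0. Lengths are in mm, angles in rad, forces in N, time in s.
With the tool pointing down it reaches from about 275 to 825 mm from the base axis. Payload 4.9 kg.
Tool frame: the origin (TCP) lies midway between the tips of the shut fingers; the grasp point (between the pads) lies 19 mm behind it; z points along the fingers, y is the line along which they close (so a half turn about z gives the same grasp; the last joint's range is limited). The gripper opens to 85 mm and grips with 20 to 120 N. Pads are 22 mm wide; open, the fingers measure 114 mm over their backs; the gripper's body (76 mm by 85 mm) begins 54 mm behind the grasp point. The pads swing forward as they close: fully open they stand 13 mm farther back than shut.
Start: joints at [-1.343, 0.326, -0.193, 1.052, 0, 1.437], TCP at [194.69, -514.407, 231.281] pointing down, gripper open.
Joint ranges: [-2.65, 2.65], [-0.97, 1.79], [-1.3, 1.35], [-1.93, 2.1], [-1.47, 1.37], [-3.14, 3.14]. Speed limits (rad/s): [2.57, 2.57, 3.14, 3.14, 3.14, 3.14].

### API

Orientations are given as a 3x3 rotation matrix whose columns are the frame's x, y, z axes.
In Python, from rig import arm gives the robot as it stands. The module is installed in compiled form; this text tells all that it offers.
- The arm moves only by the tool send_rows, never from a script. Its argument "moves" is one flat list of numbers, 5 for each row, row after row: the shift along the tool's x, y, z in units of 4 cm (1.0 is 4 cm), then the turn about the tool's z in units of 4 degrees (1.0 is 4 degrees), then the finger opening in mm, from 0 to 85.4. A call has 1 to 12 rows; each row shifts and turns the commanded pose from where the row before left it, along the tool's axes as they then stand; what a row does not reach is not made up. A row lasts 1/10 s, in which the tool goes at most 50 mm and 8.59 degrees, less where a joint would pass 70% of its speed; a pose out of reach is approached as far as the arm can. A call with a number of a shift or a turn outside -1 to 1 is refused whole. A call with a gripper value outside its range is refused whole. The fingers move at their own pace and stop on an object; "newtons" is the grip in N (left out, the last holds). Time passes only in rows, so rows that do not move let the fingers close. It gives the time, the measured TCP pose, the force, the opening and the grip force at its end, in the units of the state.
- arm.get_state(): the state, without advancing time (a new reading comes with each control period).
- arm.snapshot(name): name is "side" or "top"; returns the picture (480x640x3 uint8, red, green, blue); there is no depth.
- arm.get_calibration(name): a dict with "intrinsics" (3x3 intrinsics, pixels), "T" (4x4, takes a point from camera to world coordinates). Camera axes: x right, y down, z forward; pixel columns grow to the right and rows downward; lengths in mm; the calibration is good to about 2 mm. A picture is of the moment at which its call begins. get_calibration takes no time and is no camera call.
- arm.job_done(): hands the job in; it is judged then, once.
The state is a dict: "clock": time; "qpos": joint angles; "qd": joint speeds; "tau": joint torques, N m; "ee_pos": TCP position; "orientation": TCP orientation; "contact_force": force on the tool from outside, world axes, zero at the start; "torque": the same for the moment, N m; "grip_width": finger opening in mm; "finger_force": force on a finger pad.
Only numpy, scipy, OpenCV 4.12 (cv2) and the standard library are available. Lean on these libraries where they do the work, as an engineer would, in place of code of your own. Each camera call takes 0.05 s, during which the arm holds its last target. There are 200 camera calls.

## Working session

There is one attempt and no reset: what is moved stays moved. The work goes in short steps, Python scripts to look and compute and a tool call to move; the robot and the scene stay as the last step left them, time stands still between calls to the robot, and variables do not carry over. Pictures are saved under pics/ and viewed, at most 10 in all, crops included, and the job is handed in when it is done.

Besides the shell and the picture viewer there is one more tool, called after ">>>" by a JSON object that holds its "fn" and its "kwargs". send_rows: Moves the arm, as the interface text tells. Its arguments: {"type":"object","properties":{"moves":{"type":"array"},"newtons":{"type":"number"}},"required":["moves"]}

```bash
mkdir -p pics
python3 - <<'E'
from rig import arm
import cv2
for n in("top","side"):
    cv2.imwrite(f"pics/{n}0.png",arm.snapshot(n)[:,:,::-1])
    c=arm.get_calibration(n);print(c["intrinsics"],c["T"])
s=arm.get_state();print(s["clock"],s["ee_pos"],s["orientation"],s["grip_width"],s["contact_force"])
E
```

```text
[[593.77020631   0.         317.84327483]
 [  0.         593.77020631 236.54465476]
 [  0.           0.           1.        ]] [[-1.54977912e-02 -9.81713789e-01  1.89731005e-01  3.64714926e+02]
 [-9.99524898e-01  1.01547915e-02 -2.91008279e-02 -1.60411284e+01]
 [ 2.66420053e-02 -1.90091862e-01 -9.81404752e-01  1.12467766e+03]
 [ 0.00000000e+00  0.00000000e+00  0.00000000e+00  1.00000000e+00]]
[[433.65600474   0.         319.13602023]
 [  0.         433.65600474 240.01991997]
 [  0.           0.           1.        ]] [[-9.85015403e-01 -1.15514382e-01  1.28066713e-01  4.66019798e+02]
 [-1.70805234e-01  5.50574451e-01 -8.17125049e-01  7.13977504e+02]
 [ 2.38794345e-02 -8.26755224e-01 -5.62054776e-01  5.65886916e+02]
 [ 0.00000000e+00  0.00000000e+00  0.00000000e+00  1.00000000e+00]]
0.1 [ 194.56870845 -513.87249637  230.57146797] [[ 9.35251916e-01  3.53982659e-01 -3.62594644e-04]
 [ 3.53982786e-01 -9.35250682e-01  1.53242546e-03]
 [ 2.03335150e-04 -1.56155611e-03 -9.99998760e-01]] 85.8016551221025 [ 1.29928355 -0.31696779  0.31668297]
```

View pics/top0.png

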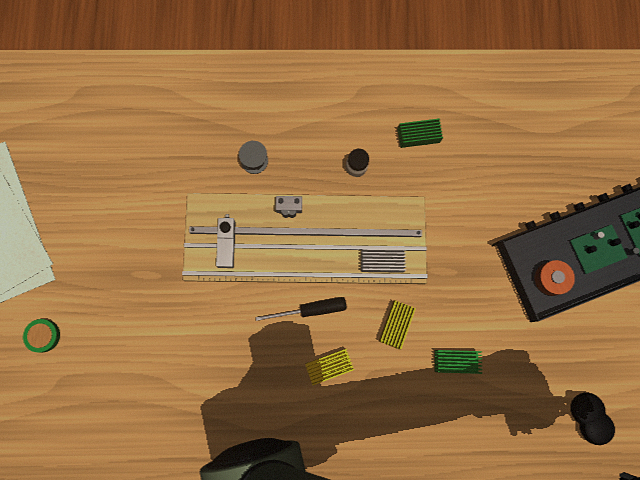

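View pics/side0.png

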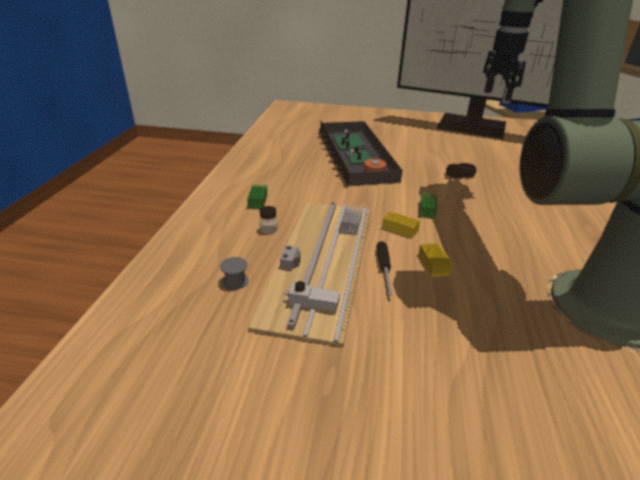

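The top view shows the jig with corners at about (187,194), (424,195), (427,283) and (182,281). The stop is near (226,243), the index block near (288,205) and the sink near (383,261). I'll enlarge the top view to read these more closely.

Run:
```python
import cv2
i=cv2.imread("pics/top0.png")
cv2.imwrite("pics/c1.png",cv2.resize(i[185:290,175:308],None,fx=6,fy=5.7,interpolation=cv2.INTER_CUBIC)[:600])
cv2.imwrite("pics/c2.png",cv2.resize(i[185:290,303:436],None,fx=6,fy=5.7,interpolation=cv2.INTER_CUBIC)[:600])
```

```text
(no output)
```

View pics/c1.png

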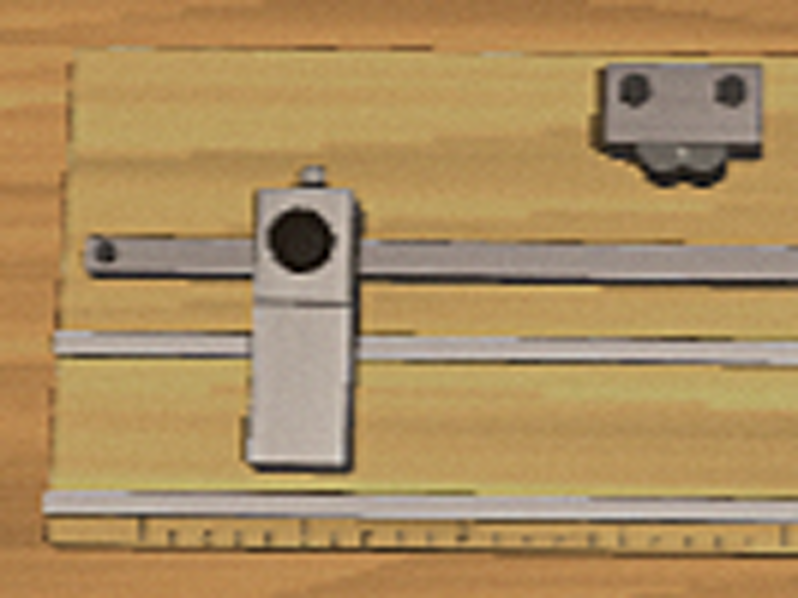

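View pics/c2.png

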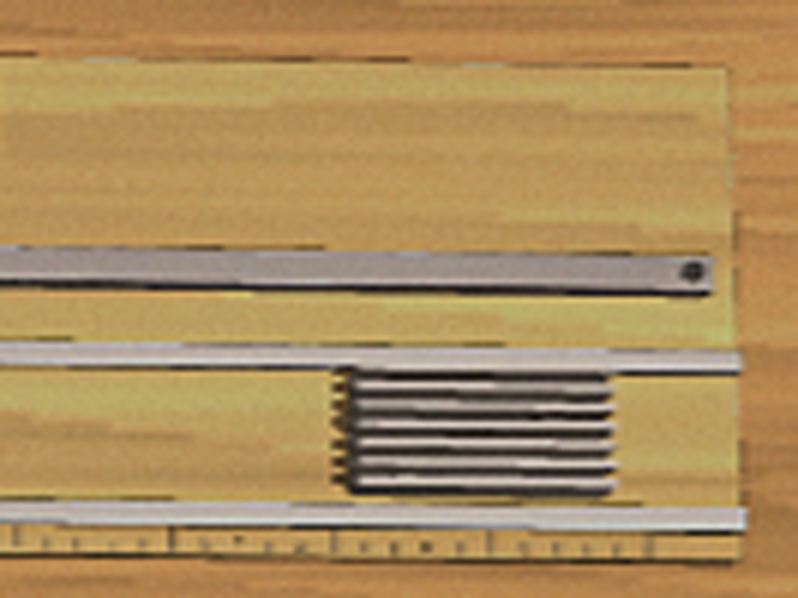

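The crops show the board corners, the stop's body and arm, the pin at (314,168) in c1, the lobe valley at about (683,180) in c1, and the sink top from x=350 to x=612 in c2. Next I convert these to world and jig coordinates.

```bash
cat > h.py <<'E'
import numpy as np
from rig import arm
C={n:arm.get_calibration(n) for n in("top","side")}
def w(u,v,z,n="top"):
    K,T=C[n]["intrinsics"],C[n]["T"]; d=T[:3,:3]@np.linalg.solve(K,[u,v,1]); o=T[:3,3]
    return o+d*(z-o[2])/d[2]
c1=lambda x,y,z:w(175+(x+.5)/6-.5,185+(y+.5)/5.7-.5,z)
c2=lambda x,y,z:w(303+(x+.5)/6-.5,185+(y+.5)/5.7-.5,z)
E
python3 - <<'E'
from h import *
np.set_printoptions(precision=1,suppress=True)
TL,BL,TR,BR=c1(70,50,12),c1(45,545,12),c2(730,66,12),c2(740,562,12)
o=(TL+BL+TR+BR)/4; ey=(TL+BL-TR-BR);ey[2]=0;print("L",np.linalg.norm(ey)/2);ey/=np.linalg.norm(ey);ex=np.array([ey[1],-ey[0],0])
print("W",np.linalg.norm(TL-BL),np.linalg.norm(TR-BR),"o",o,"yaw",np.degrees(np.arctan2(ex[1],ex[0])))
J=lambda p:np.array([(p-o)@ex,(p-o)@ey,p[2]])
for n,p in dict(TL=TL,BL=BL,TR=TR,BR=BR,
 armL=c1(250,465,41),armR=c1(350,467,41),bodL=c1(258,190,46),bodR=c1(358,190,46),knob=c1(300,240,58),pin=c1(314,172,32),
 notch38=c1(683,182,38),notch30=c1(683,182,30),blkL38=c1(605,65,38),blkR38=c1(763,65,38),blkR26=c1(763,65,26),blkL26=c1(605,65,26),
 skTL=c2(352,375,42),skBL=c2(350,492,42),skTR=c2(610,378,42),skBR=c2(615,490,42),railL=c1(86,256,14),railR=c2(712,275,14),strip=c2(740,362,18),strip2=c2(745,518,18),s1=c1(55,343,18),s2=c1(45,503,18)).items(): print(n,p,J(p))
E
```

```text
L 459.42899456565874
W 167.88764009206935 169.79604641955135 o [578. -25.  12.] yaw -1.2960223077647675
TL [667.1 203.   12. ] [ 83.9 230.   12. ]
BL [499.3 206.4  12. ] [-83.9 229.5  12. ]
TR [ 657.6 -257.2   12. ] [  84.9 -230.4   12. ]
BR [ 487.9 -252.    12. ] [ -84.9 -229.    12. ]
armL [520.8 139.   41. ] [-60.8 162.6  41. ]
armR [519.8 108.5  41. ] [-61.2 132.2  41. ]
bodL [610.3 137.4  46. ] [ 28.7 163.   46. ]
bodR [610.  106.6  46. ] [ 29.1 132.2  46. ]
knob [591.  122.6  58. ] [  9.7 147.8  58. ]
pin [619.4 122.   32. ] [ 38.1 147.8  32. ]
notch38 [613.6   6.3  38. ] [34.9 32.1 38. ]
notch30 [615.4   6.5  30. ] [36.7 32.3 30. ]
blkL38 [653.5  30.6  38. ] [74.3 57.2 38. ]
blkR38 [653.1 -19.1  38. ] [75.   7.6 38. ]
blkR26 [656.3 -19.1  26. ] [78.2  7.6 26. ]
blkL26 [656.7  31.1  26. ] [77.4 57.8 26. ]
skTL [ 547.1 -128.2   42. ] [ -28.6 -103.9   42. ]
skBL [ 508.8 -126.5   42. ] [ -66.9 -103.1   42. ]
skTR [ 545.2 -208.2   42. ] [ -28.6 -183.9   42. ]
skBR [ 508.5 -208.1   42. ] [ -65.4 -184.7   42. ]
railL [595.6 195.7  14. ] [ 12.6 221.   14. ]
railR [ 584.6 -247.4   14. ] [  11.7 -222.3   14. ]
strip [ 554.2 -254.1   18. ] [ -18.6 -229.6   18. ]
strip2 [ 501.8 -253.    18. ] [ -71.  -229.7   18. ]
s1 [565.5 203.9  18. ] [-17.6 228.5  18. ]
s2 [512.3 205.5  18. ] [-70.8 229.   18. ]
```

The board measures 459 x 169 mm (given 460 x 170), the sink 80 mm long, the stop 30.5 mm and the block 50 mm, so the calibration holds. The rail and strips put the jig origin at x = -24.5 mm from the board's middle. In jig y, the stop is at 147.8, the notch at about 32.2 and the sink at about -143.9. Next I shut the fingers and turn the tool to line up with the jig.

>>> {"fn": "send_rows", "kwargs": {"moves": [0, 0, 0, 1, 0, 0, 0, 0, 1, 0, 0, 0, 0, 1, 0, 0, 0, 0, 1, 0, 0, 0, 0, 1, 0, 0, 0, 0, 0.5, 0, 0, 0, 0, 0, 0], "newtons": 40}}

```text
clock: 0.8
ee_pos: [194.6, -514.1, 230.9]
orientation: [[1.0, -0.022, -0.0], [-0.022, -1.0, 0.001], [-0.0, -0.001, -1.0]]
contact_force: [1.1, 0.4, 0.0]
grip_width: -0.2
finger_force: 0.0
```

```bash
cat >> h.py <<'E'
a=np.radians(-1.296); EX=np.array([np.cos(a),np.sin(a),0]); EY=np.array([-np.sin(a),np.cos(a),0]); EZ=np.array([0,0,1.])
O=np.array([578,-25,0])-24.5*EX
def j(p): p=np.array(p)-O; return np.array([p@EX,p@EY,p[2]])
def go(x,y,z):
    s=arm.get_state(); R=np.array(s["orientation"]); p=np.array(s["ee_pos"])
    d=O+x*EX+y*EY+z*EZ-p
    print("t",s["clock"],"jig",j(p).round(1),"F",np.round(s["contact_force"],1),"units",(R.T@d/40).round(2),"yaw err deg",np.degrees(np.arctan2(R[1,0],R[0,0])-a).round(2),"w",round(s["grip_width"],1))
E
python3 -c "
from h import *
go(-5,205,120)"
```

```text
t 0.8 jig [-347.7 -497.6  230.9] F [1.1 0.4 0. ] units [  8.58 -17.56   2.79] yaw err deg 0.03 w -0.2
```

>>> {"fn": "send_rows", "kwargs": {"moves": [0.45, -0.95, 0, 0, 0, 0.45, -0.95, 0, 0, 0, 0.45, -0.95, 0, 0, 0, 0.45, -0.95, 0, 0, 0, 0.45, -0.95, 0, 0, 0, 0.45, -0.95, 0, 0, 0, 0.45, -0.95, 0, 0, 0, 0.45, -0.95, 0, 0, 0, 0.45, -0.95, 0, 0, 0, 0.45, -0.95, 0, 0, 0]}}

```text
clock: 1.8
ee_pos: [383.4, -136.9, 231.3]
orientation: [[1.0, -0.022, 0.0], [-0.022, -1.0, -0.0], [0.0, 0.0, -1.0]]
contact_force: [0.9, -0.5, -0.0]
grip_width: -0.1
finger_force: 0.0
```

>>> {"fn": "send_rows", "kwargs": {"moves": [0.5, -0.9, 0, 0, 0, 0.5, -0.9, 0, 0, 0, 0.5, -0.9, 0, 0, 0, 0.5, -0.9, 0, 0, 0, 0.5, -0.9, 0, 0, 0, 0.5, -0.9, 0, 0, 0, 0.5, -0.9, 0.4, 0, 0, 0.5, -0.9, 0.5, 0, 0, 0, -0.8, 0.5, 0, 0, 0, 0, 0.5, 0, 0, 0, 0, 0, 0, 0]}}

```text
clock: 2.9
ee_pos: [545.8, 123.6, 154.3]
orientation: [[0.998, 0.067, -0.01], [0.067, -0.997, 0.046], [-0.006, -0.046, -0.999]]
contact_force: [-1.2, -0.1, -0.6]
grip_width: 0.0
finger_force: 0.0
```

```bash
python3 -c "
from h import *
go(-5,203,25)"
```

```text
t 2.9 jig [-11.  147.8 154.3] F [-1.2 -0.1 -0.6] units [ 0.29 -1.21  3.29] yaw err deg 5.15 w 0.0
```

>>> {"fn": "send_rows", "kwargs": {"moves": [0, 0, 0, 0, 0, 0, 0, 0, 0, 0]}}

```text
clock: 3.1
ee_pos: [548.9, 123.0, 158.5]
orientation: [[0.998, 0.065, -0.002], [0.065, -0.997, 0.046], [0.001, -0.046, -0.999]]
contact_force: [0.0, 0.3, 0.5]
grip_width: -0.2
finger_force: 0.0
```

```bash
python3 -c "
from h import *
go(-5,203,25); s=arm.get_state();print(np.round(s['qpos'],3),np.round(s['orientation'],3))"
```

```text
t 3.1 jig [ -7.9 147.4 158.5] F [0.  0.3 0.5] units [ 0.19 -1.22  3.4 ] yaw err deg 5.04 w -0.2
[ 0.064  0.403 -0.276  0.89   0.046  3.14 ] [[ 0.998  0.065 -0.002]
 [ 0.065 -0.997  0.046]
 [ 0.001 -0.046 -0.999]]
```

Joint 6 ran into its end stop, so I'll turn the tool a quarter turn the other way, about 85°, with tool x along the jig's +y.

>>> {"fn": "send_rows", "kwargs": {"moves": [0, 0, 0, -1, 0, 0, 0, 0, -1, 0, 0, 0, 0, -1, 0, 0, 0, 0, -1, 0, 0, 0, 0, -1, 0, 0, 0, 0, -1, 0, 0, 0, 0, -1, 0, 0, 0, 0, -1, 0, 0, 0, 0, -1, 0, 0, 0, 0, -1, 0, 0, 0, 0, -1, 0]}}

```text
clock: 4.2
ee_pos: [549.1, 122.9, 158.9]
orientation: [[0.67, 0.742, -0.001], [0.741, -0.67, 0.046], [0.034, -0.032, -0.999]]
contact_force: [0.3, -0.7, -0.5]
grip_width: 0.2
finger_force: 0.0
```

>>> {"fn": "send_rows", "kwargs": {"moves": [0, 0, 0, -1, 0, 0, 0, 0, -1, 0, 0, 0, 0, -1, 0, 0, 0, 0, -1, 0, 0, 0, 0, -1, 0, 0, 0, 0, -1, 0, 0, 0, 0, -1, 0, 0, 0, 0, -1, 0, 0, 0, 0, -1, 0, 0, 0, 0, -1, 0, 0, 0, 0, 0, 0]}}

```text
clock: 5.3
ee_pos: [549.0, 123.0, 158.7]
orientation: [[0.04, 0.999, -0.001], [0.998, -0.04, 0.046], [0.046, -0.003, -0.999]]
contact_force: [-0.2, -0.4, 0.9]
grip_width: -0.0
finger_force: 0.0
```

```bash
python3 -c "
from h import *
go(-5,203,75); s=arm.get_state();print(np.round(s['qpos'],3),np.round(s['orientation'],3))"
```

```text
t 5.3 jig [ -7.8 147.3 158.7] F [-0.2 -0.4  0.9] units [1.3  0.05 2.15] yaw err deg 89.02 w -0.0
[ 0.064  0.402 -0.277  0.89   0.046  1.674] [[ 0.04   0.999 -0.001]
 [ 0.998 -0.04   0.046]
 [ 0.046 -0.003 -0.999]]
```

>>> {"fn": "send_rows", "kwargs": {"moves": [0.65, 0.02, 0.5, -0.25, 0, 0.65, 0.03, 0.5, 0, 0, 0, 0, 0.6, 0, 0, 0, 0, 0.55, 0, 0, 0, 0, 0, 0, 0, 0, 0, 0, 0, 0]}}

```text
clock: 5.9
ee_pos: [551.7, 179.0, 74.5]
orientation: [[0.023, 1.0, -0.003], [0.999, -0.023, 0.046], [0.046, -0.004, -0.999]]
contact_force: [1.3, -0.2, 0.3]
grip_width: -0.0
finger_force: 0.0
```

```bash
python3 -c "
from h import *
go(-5,200,26)"
```

```text
t 5.9 jig [ -6.4 203.3  74.5] F [ 1.3 -0.2  0.3] units [-0.14  0.04  1.21] yaw err deg 89.99 w -0.0
```

>>> {"fn": "send_rows", "kwargs": {"moves": [-0.1, 0.04, 0.4, 0, 0, 0, 0, 0.4, 0, 0, 0, 0, 0.4, 0, 0, 0, 0, 0, 0, 0, -0.25, 0, -0.01, 0, 0, -0.2, 0, -0.01, 0, 0, 0, 0, 0, 0, 0, 0, 0, 0, 0, 0]}}

```text
clock: 6.7
ee_pos: [553.1, 158.8, 26.5]
orientation: [[0.023, 1.0, -0.002], [0.999, -0.023, 0.046], [0.046, -0.003, -0.999]]
contact_force: [0.6, 0.4, -0.1]
grip_width: -0.0
finger_force: 0.0
```

```bash
python3 -c "
from h import *
go(-5,90,26)"
```

```text
t 6.7 jig [ -4.6 183.2  26.5] F [ 0.6  0.4 -0.1] units [-2.33 -0.01 -0.1 ] yaw err deg 89.99 w -0.0
```

>>> {"fn": "send_rows", "kwargs": {"moves": [-0.1, 0, -0.005, 0, 0, -0.1, 0, -0.005, 0, 0, -0.2, 0, -0.01, 0, 0, -0.25, 0, -0.01, 0, 0, -0.25, 0, -0.01, 0, 0, -0.25, 0, -0.01, 0, 0, -0.25, 0, -0.01, 0, 0, -0.25, 0, -0.01, 0, 0, -0.25, 0, -0.01, 0, 0, -0.2, 0, -0.01, 0, 0, -0.1, 0, -0.005, 0, 0, 0, 0, 0, 0, 0]}}

```text
clock: 7.9
ee_pos: [550.5, 70.0, 25.2]
orientation: [[0.023, 1.0, -0.004], [0.999, -0.023, 0.045], [0.045, -0.005, -0.999]]
contact_force: [0.9, 0.1, 0.4]
grip_width: 0.1
finger_force: 0.0
```

Run:
```python
from h import *
import cv2
go(-5,75,26)
i=arm.snapshot("top")[:,:,::-1]
cv2.imwrite("pics/c3.png",cv2.resize(i[185:290,175:308],None,fx=6,fy=5.7,interpolation=cv2.INTER_CUBIC)[:600])
```

```text
t 7.9 jig [-5.1 94.4 25.2] F [0.9 0.1 0.4] units [-0.48  0.   -0.04] yaw err deg 89.98 w 0.1
```

View pics/c3.png

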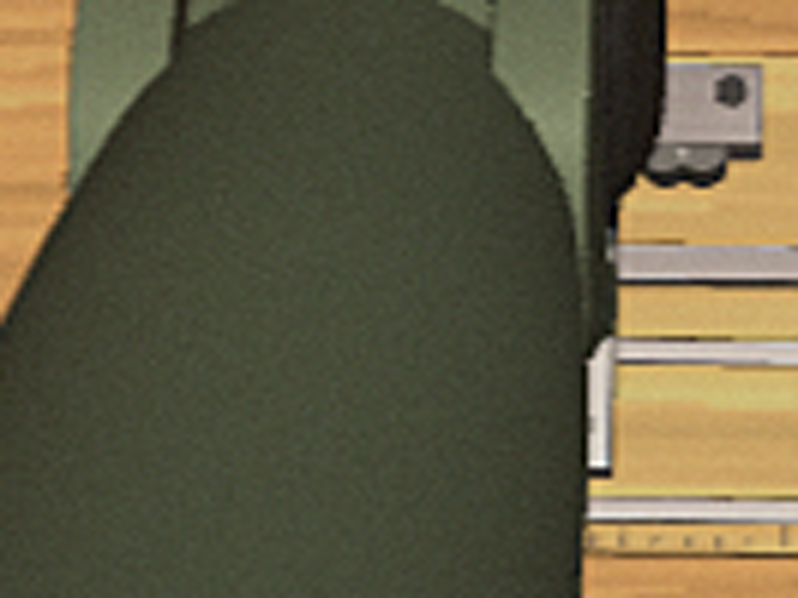

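The picture shows the arm's right lower corner at crop (611,468), so the stop's centre is about 26.5 mm ahead of the TCP, as expected. The lobe should come at TCP y of about 74 and the notch at about 58.4, so I push on slowly.

>>> {"fn": "send_rows", "kwargs": {"moves": [-0.1, 0, -0.005, 0, 0, -0.1, 0, -0.005, 0, 0, -0.1, 0, -0.005, 0, 0, -0.1, 0, -0.005, 0, 0, -0.06, 0, -0.003, 0, 0, -0.06, 0, -0.003, 0, 0, -0.06, 0, -0.003, 0, 0]}}

```text
clock: 8.65
ee_pos: [549.8, 47.8, 25.3]
orientation: [[0.022, 1.0, -0.004], [0.999, -0.022, 0.046], [0.046, -0.005, -0.999]]
contact_force: [-0.6, 1.6, -1.3]
grip_width: 0.3
finger_force: 0.9
```

>>> {"fn": "send_rows", "kwargs": {"moves": [-0.05, 0, -0.003, 0, 0, -0.05, 0, -0.003, 0, 0]}}

```text
clock: 8.85
ee_pos: [549.8, 45.3, 25.5]
orientation: [[0.021, 1.0, -0.004], [0.999, -0.021, 0.05], [0.05, -0.005, -0.999]]
contact_force: [0.9, 8.8, -1.9]
grip_width: -0.2
finger_force: 4.5
```

>>> {"fn": "send_rows", "kwargs": {"moves": [-0.05, 0, -0.003, 0, 0, -0.05, 0, -0.003, 0, 0]}}

```text
clock: 9.05
ee_pos: [549.7, 44.2, 25.5]
orientation: [[0.019, 1.0, -0.003], [0.998, -0.019, 0.056], [0.056, -0.004, -0.998]]
contact_force: [1.3, 16.8, -2.0]
grip_width: -0.2
finger_force: 8.7
```

```bash
python3 -c "
from h import *
go(-5,58.4,26)"
```

```text
t 9.05 jig [-5.4 68.6 25.5] F [ 1.3 16.8 -2. ] units [-0.25  0.01 -0.03] yaw err deg 90.18 w -0.2
```

>>> {"fn": "send_rows", "kwargs": {"moves": [0, 0, 0, 0, 0, 0, 0, 0, 0, 0]}}

```text
clock: 9.25
ee_pos: [549.6, 44.2, 25.5]
orientation: [[0.019, 1.0, -0.004], [0.998, -0.019, 0.056], [0.055, -0.005, -0.998]]
contact_force: [0.5, 14.7, -1.9]
grip_width: 0.2
finger_force: 7.0
```

Run:
```python
from h import *
import cv2
go(-5,58.4,26)
i=arm.snapshot("side")[:,:,::-1]
cv2.imwrite("pics/c4.png",cv2.resize(i[170:350,240:400],None,fx=3.3,fy=3.3,interpolation=cv2.INTER_CUBIC))
i=arm.snapshot("top")[:,:,::-1]
cv2.imwrite("pics/c4t.png",cv2.resize(i[185:290,175:308],None,fx=6,fy=5.7,interpolation=cv2.INTER_CUBIC)[:600])
```

```text
t 9.25 jig [-5.4 68.6 25.5] F [ 0.5 14.7 -1.9] units [-0.25  0.01 -0.03] yaw err deg 90.19 w 0.2
```

View pics/c4t.png

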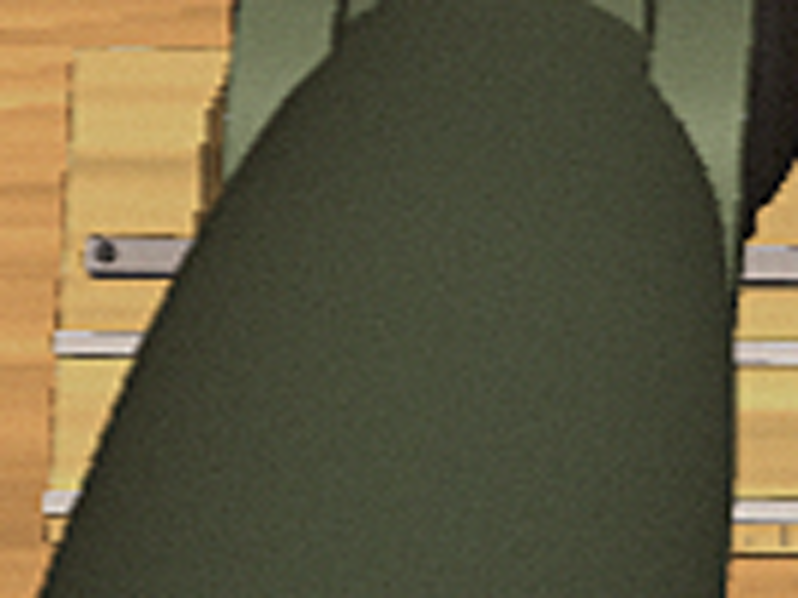

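The arm hides the stop from above, so I'll use the side crop.

View pics/c4.png

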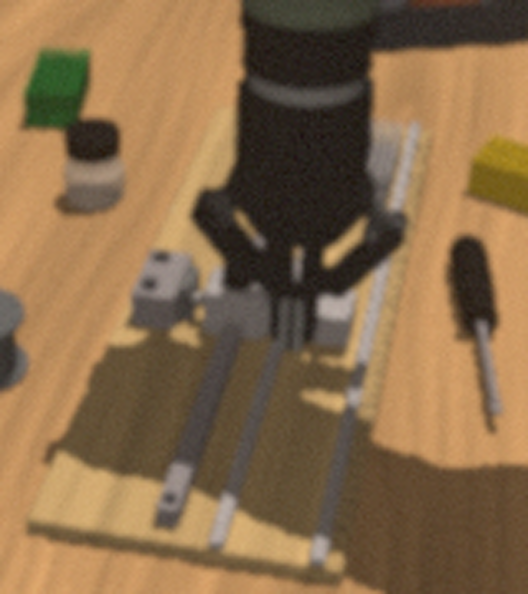

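The fingertips are flat on the arm's back face, clear of the knob and block, and the pin is climbing the lobe. I continue in small steps.

>>> {"fn": "send_rows", "kwargs": {"moves": [-0.04, 0, -0.002, 0, 0, 0, 0, 0, 0, 0]}}

```text
clock: 9.55
ee_pos: [549.6, 44.0, 25.5]
orientation: [[0.018, 1.0, -0.003], [0.998, -0.018, 0.059], [0.059, -0.004, -0.998]]
contact_force: [1.5, 18.6, -2.5]
grip_width: 0.1
finger_force: 9.0
```

>>> {"fn": "send_rows", "kwargs": {"moves": [-0.04, 0, -0.002, 0, 0, 0, 0, 0, 0, 0]}}

```text
clock: 9.75
ee_pos: [549.5, 41.6, 25.5]
orientation: [[0.019, 1.0, -0.004], [0.998, -0.018, 0.056], [0.056, -0.005, -0.998]]
contact_force: [1.2, 14.4, -2.5]
grip_width: 0.2
finger_force: 6.9
```

>>> {"fn": "send_rows", "kwargs": {"moves": [-0.04, 0, -0.002, 0, 0, 0, 0, 0, 0, 0]}}

```text
clock: 9.95
ee_pos: [549.5, 37.0, 25.4]
orientation: [[0.02, 1.0, -0.004], [0.999, -0.02, 0.049], [0.049, -0.005, -0.999]]
contact_force: [1.1, 3.9, -2.7]
grip_width: -0.2
finger_force: 2.1
```

>>> {"fn": "send_rows", "kwargs": {"moves": [-0.04, 0, -0.002, 0, 0, 0, 0, 0, 0, 0]}}

```text
clock: 10.15
ee_pos: [549.5, 33.9, 25.5]
orientation: [[0.021, 1.0, -0.004], [0.999, -0.021, 0.047], [0.047, -0.005, -0.999]]
contact_force: [0.1, 3.5, -2.8]
grip_width: -0.0
finger_force: 1.9
```

```bash
python3 -c "
from h import *
go(-5,58.4,26)"
```

```text
t 10.15 jig [-5.3 58.3 25.5] F [ 0.1  3.5 -2.8] units [ 0.    0.01 -0.01] yaw err deg 90.06 w -0.0
```

Now at y=58.3 as predicted, with the force dropped. I back off, rise and move across so the camera can see.

>>> {"fn": "send_rows", "kwargs": {"moves": [0.2, 0, 0, 0, 0, 0.4, 0, 0, 0, 0, 0, 0, -0.6, 0, 0, 0, 0, -0.8, 0, 0, 0, 0, -0.8, 0, 0, -0.4, -0.4, 0, 0, 0, -0.8, -0.3, 0, 0, 0, -0.8, 0, 0, 0, 0, -0.8, 0, 0, 0, 0, -0.8, 0, 0, 0, 0, -0.8, 0, 0, 0, 0, -0.8, 0, 0, 0, 0]}}

```text
clock: 11.35
ee_pos: [518.3, -154.4, 105.5]
orientation: [[0.021, 1.0, -0.003], [0.999, -0.021, 0.045], [0.045, -0.004, -0.999]]
contact_force: [0.2, 0.2, -0.2]
grip_width: 0.0
finger_force: 0.0
```

>>> {"fn": "send_rows", "kwargs": {"moves": [-0.8, 0, 0, 0, 0, -0.8, 0, 0, 0, 0, -0.6, 0, 0, 0, 0, 0, 0, 0, 0, 0, 0, 0, 0, 0, 0]}}

```text
clock: 11.85
ee_pos: [516.2, -241.2, 101.1]
orientation: [[0.022, 1.0, -0.004], [0.999, -0.022, 0.046], [0.046, -0.005, -0.999]]
contact_force: [-0.9, 1.2, -0.6]
grip_width: 0.1
finger_force: 0.0
```

Run:
```python
from h import *
import cv2
go(-20,-225,80)
i=arm.snapshot("top")[:,:,::-1]
cv2.imwrite("pics/c5.png",cv2.resize(i[185:290,230:363],None,fx=6,fy=5.7,interpolation=cv2.INTER_CUBIC)[:600])
```

```text
t 11.85 jig [ -32.4 -217.5  101.1] F [-0.9  1.2 -0.6] units [-0.21  0.31  0.52] yaw err deg 90.02 w 0.1
```

View pics/c5.png

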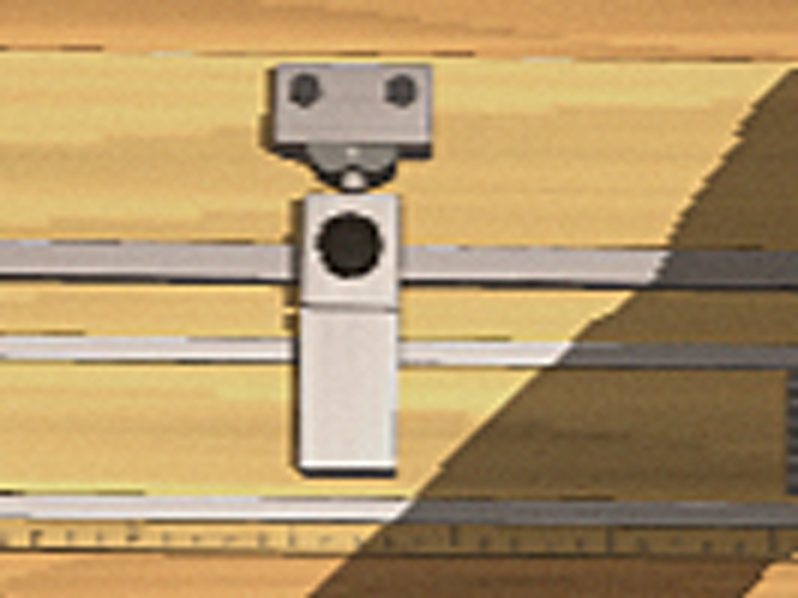

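The ball sits in the valley between the lobes at (352,180), so the stop is in the notch. Next I lower behind the sink.

>>> {"fn": "send_rows", "kwargs": {"moves": [-0.1, 0.31, 0.3, 0, 0, 0, 0, 0.6, 0, 0, 0, 0, 0.6, 0, 0, 0, 0, 0.4, 0, 0, 0, 0, 0, 0, 0, 0, 0, 0, 0, 0]}}

```text
clock: 12.5
ee_pos: [528.3, -241.1, 25.2]
orientation: [[0.02, 1.0, -0.004], [0.999, -0.02, 0.046], [0.046, -0.005, -0.999]]
contact_force: [0.1, 1.1, -0.2]
grip_width: -0.0
finger_force: 0.0
```

Run:
```python
from h import *
go(-20,-85,22)
q=lambda x,y,z:w(230+(x+.5)/6-.5,185+(y+.5)/5.7-.5,z)
print(j(q(397,468,41)),j(q(399,196,46)))
```

```text
t 12.5 jig [ -20.3 -217.2   25.2] F [ 0.1  1.1 -0.2] units [3.3  0.02 0.23] yaw err deg 90.13 w -0.0
[-35.74963542  17.00092581  41.        ] [53.06294961 17.59198575 46.        ]
```

>>> {"fn": "send_rows", "kwargs": {"moves": [0.2, 0.01, 0.04, 0, 0, 0.2, 0, 0.02, 0, 0, 0.1, 0, 0.005, 0, 0, 0.1, 0, 0.005, 0, 0, 0.15, 0, 0.007, 0, 0, 0.2, 0, 0.01, 0, 0, 0.2, 0, 0.01, 0, 0, 0.2, 0, 0.01, 0, 0, 0.2, 0, 0.01, 0, 0, 0.2, 0, 0.01, 0, 0, 0.2, 0, 0.01, 0, 0, 0.2, 0, 0.01, 0, 0]}}

```text
clock: 13.7
ee_pos: [530.3, -155.4, 23.0]
orientation: [[0.022, 1.0, -0.004], [0.999, -0.021, 0.046], [0.046, -0.005, -0.999]]
contact_force: [0.6, -2.7, 1.3]
grip_width: -0.1
finger_force: 1.6
```

>>> {"fn": "send_rows", "kwargs": {"moves": [0.2, 0, 0.01, 0, 0, 0.2, 0, 0.01, 0, 0, 0.2, 0, 0.01, 0, 0, 0.15, 0, 0.007, 0, 0, 0.1, 0, 0.005, 0, 0, 0.07, 0, 0.003, 0, 0, 0.04, 0, 0.002, 0, 0, 0, 0, 0, 0, 0]}}

```text
clock: 14.5
ee_pos: [531.1, -117.3, 22.8]
orientation: [[0.022, 1.0, -0.004], [0.999, -0.021, 0.047], [0.047, -0.005, -0.999]]
contact_force: [-0.1, -1.2, 0.8]
grip_width: -0.0
finger_force: 0.7
```

Run:
```python
from h import *
import cv2
go(-20,-74,24)
i=arm.snapshot("top")[:,:,::-1]
cv2.imwrite("pics/c6.png",cv2.resize(i[185:290,250:383],None,fx=6,fy=5.7,interpolation=cv2.INTER_CUBIC)[:600])
```

```text
t 14.5 jig [-20.3 -93.4  22.8] F [-0.1 -1.2  0.8] units [ 0.48  0.01 -0.01] yaw err deg 90.06 w -0.0
```

View pics/c6.png

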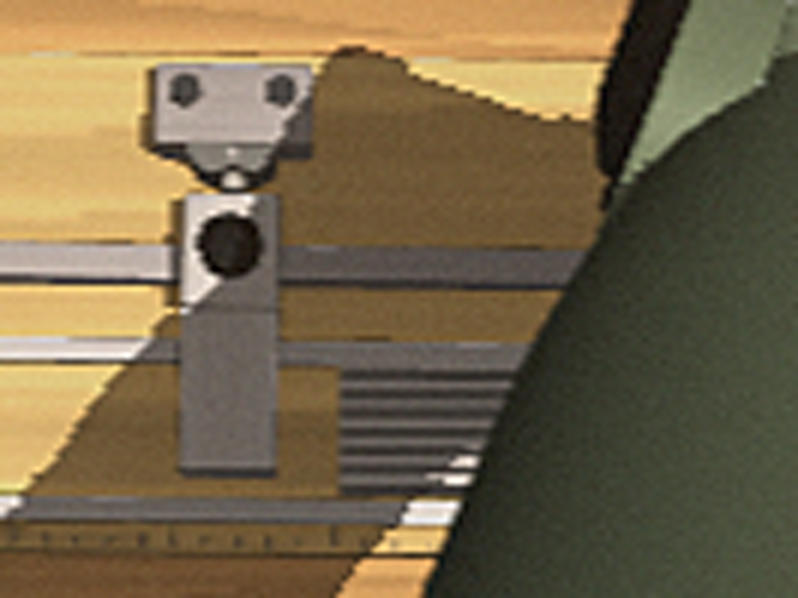

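The gap from sink to stop is crop x = 276 to 339, about 19 mm, so contact should come at TCP y of about -74. I go slowly from here.

>>> {"fn": "send_rows", "kwargs": {"moves": [0.06, 0, 0.003, 0, 0, 0.06, 0, 0.003, 0, 0, 0.06, 0, 0.003, 0, 0, 0.06, 0, 0.003, 0, 0, 0.05, 0, 0.003, 0, 0, 0.04, 0, 0.002, 0, 0, 0.03, 0, 0.001, 0, 0, 0.03, 0, 0.001, 0, 0]}}

```text
clock: 15.35
ee_pos: [531.4, -101.8, 22.8]
orientation: [[0.022, 1.0, -0.004], [0.999, -0.021, 0.046], [0.046, -0.005, -0.999]]
contact_force: [-0.8, -1.1, 0.1]
grip_width: 0.0
finger_force: 0.6
```

>>> {"fn": "send_rows", "kwargs": {"moves": [0.02, 0, 0.001, 0, 0, 0.02, 0, 0.001, 0, 0]}}

```text
clock: 15.55
ee_pos: [531.5, -100.3, 22.8]
orientation: [[0.022, 1.0, -0.004], [0.999, -0.022, 0.046], [0.046, -0.005, -0.999]]
contact_force: [-0.0, -1.7, -0.2]
grip_width: 0.4
finger_force: 0.5
```

>>> {"fn": "send_rows", "kwargs": {"moves": [0.02, 0, 0.001, 0, 0, 0, 0, 0, 0, 0]}}

```text
clock: 15.75
ee_pos: [531.5, -99.4, 22.8]
orientation: [[0.022, 1.0, -0.004], [0.999, -0.021, 0.047], [0.046, -0.005, -0.999]]
contact_force: [-0.5, -0.6, -0.1]
grip_width: 0.1
finger_force: 0.3
```

Run:
```python
from h import *
go(-20,-74,23)
```

```text
t 15.75 jig [-20.3 -75.5  22.8] F [-0.5 -0.6 -0.1] units [ 0.04  0.01 -0.  ] yaw err deg 90.06 w 0.1
```

>>> {"fn": "send_rows", "kwargs": {"moves": [0.02, 0, 0.001, 0, 0, 0.01, 0, 0, 0, 0]}}

```text
clock: 15.95
ee_pos: [531.6, -98.4, 22.8]
orientation: [[0.022, 1.0, -0.004], [0.999, -0.022, 0.046], [0.046, -0.005, -0.999]]
contact_force: [0.6, -1.2, -0.1]
grip_width: 0.0
finger_force: 0.4
```

>>> {"fn": "send_rows", "kwargs": {"moves": [0.02, 0, 0.001, 0, 0, 0, 0, 0, 0, 0]}}

```text
clock: 16.15
ee_pos: [531.5, -97.9, 22.8]
orientation: [[0.022, 1.0, -0.004], [0.999, -0.022, 0.045], [0.045, -0.005, -0.999]]
contact_force: [-0.5, -1.6, -0.3]
grip_width: -0.0
finger_force: 1.0
```

>>> {"fn": "send_rows", "kwargs": {"moves": [0.02, 0, 0.001, 0, 0, 0, 0, 0, 0, 0]}}

```text
clock: 16.35
ee_pos: [531.5, -97.4, 22.8]
orientation: [[0.022, 1.0, -0.004], [0.999, -0.022, 0.045], [0.045, -0.005, -0.999]]
contact_force: [-1.0, -4.1, -0.5]
grip_width: -0.1
finger_force: 1.9
```

>>> {"fn": "send_rows", "kwargs": {"moves": [0.01, 0, 0, 0, 0, 0, 0, 0, 0, 0]}}

```text
clock: 16.55
ee_pos: [531.5, -97.1, 22.9]
orientation: [[0.022, 1.0, -0.004], [0.999, -0.022, 0.045], [0.045, -0.005, -0.999]]
contact_force: [-1.3, -5.6, -1.2]
grip_width: -0.4
finger_force: 2.5
```

The force rose to 5.6 N at TCP y = -73, so the sink is against the stop. I back straight off, rise and check.

>>> {"fn": "send_rows", "kwargs": {"moves": [-0.1, 0, -0.005, 0, 0, -0.3, 0, -0.01, 0, 0, -0.6, 0, -0.03, 0, 0, 0, 0, -0.6, 0, 0, 0, 0, -0.8, 0, 0, -0.8, 0, -0.8, 0, 0, -0.8, 0, 0, 0, 0, -0.8, 0, 0, 0, 0, -0.8, 0, 0, 0, 0, -0.8, 0, 0, 0, 0, 0, 0, 0, 0, 0, 0, 0, 0, 0, 0]}}

```text
clock: 17.75
ee_pos: [527.3, -301.0, 103.1]
orientation: [[0.023, 1.0, -0.003], [0.999, -0.023, 0.047], [0.047, -0.004, -0.999]]
contact_force: [-0.3, 0.1, -0.2]
grip_width: -0.2
finger_force: 0.0
```

Run:
```python
from h import *
import cv2
go(-20,-74,23)
i=arm.snapshot("top")[:,:,::-1]
cv2.imwrite("pics/c7.png",cv2.resize(i[140:290,230:363],None,fx=6,fy=5.7,interpolation=cv2.INTER_CUBIC)[255:])
```

```text
t 17.75 jig [ -20.  -277.1  103.1] F [-0.3  0.1 -0.2] units [4.98 0.   2.24] yaw err deg 89.95 w -0.2
```

View pics/c7.png

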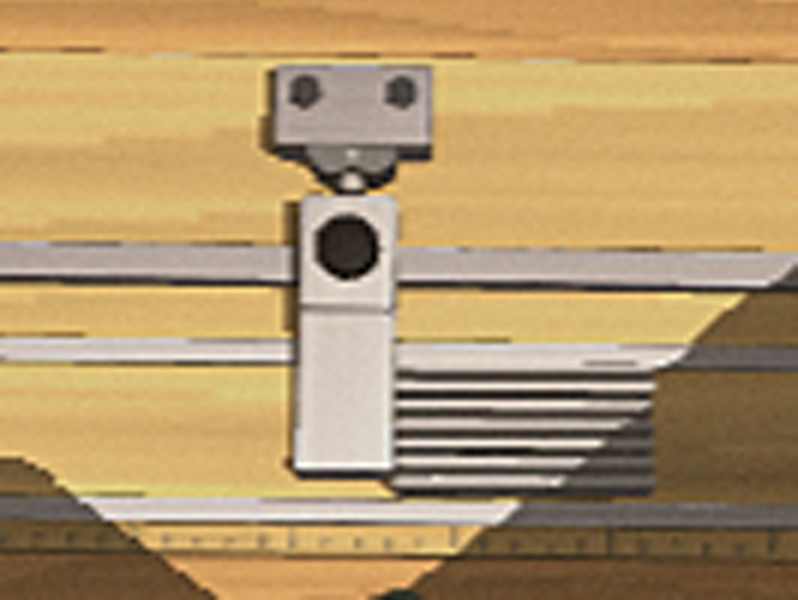

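The sink's end is flush against the stop's arm, but the stop seems to have shifted by 2-3 crop pixels. I measure its centring in the notch.

Run:
```python
from h import *
import cv2
a_=cv2.imread("pics/c5.png").astype(np.uint8); b=cv2.imread("pics/c7.png")
for n,im in(("before",a_),("after",b)):
    dy=0
    g=cv2.cvtColor(im,cv2.COLOR_BGR2GRAY)
    m=(g[205:285,305:392]<60); ys,xs=np.nonzero(m); kx,ky=xs.mean()+305,ys.mean()+205
    h=[]
    for lo,hi in((285,325),(380,420)):
        ys,xs=np.nonzero(g[73:110,lo:hi]<90); h.append((xs.mean()+lo,ys.mean()+73))
    q=lambda x,y,z:j(w(230+(x+.5)/6-.5,185+(y+.5)/5.7-.5,z))
    print(n,kx,ky,h,"knob jig",q(kx,ky,58),"block y",np.mean([q(*p,38)[1] for p in h]))
```

```text
before 349.45733194009057 245.0773249738767 [(np.float64(304.44144144144144), np.float64(89.84684684684684)), (np.float64(400.84262295081965), np.float64(90.59016393442623))] knob jig [34.00339021 32.34179657 58.        ] block y 32.74066433730258
after 347.11019283746555 247.12809917355372 [(np.float64(304.5123367198839), np.float64(91.22931785195937)), (np.float64(400.79200000000003), np.float64(91.9936))] knob jig [33.32065361 33.04683783 58.        ] block y 32.72965362268014
```

Before the sink push the stop was 0.4 mm to one side of the notch centre, and now it is 0.3 mm to the other. It's seated, so I hand in.

```bash
python3 -c "
from rig import arm
print(arm.job_done())"
```

```text
the job is handed in; nothing more can be done
None
```

The job is handed in (no verdict came back): the stop's pin is in the notch, about 0.3 mm off centre by camera. The heat sink's end rests against the stop, the robot is clear of everything, and it took about 18 s.

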